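# Clamp the crinkle slicer with the ratchet lever

### The arm

A 6-joint arm with a two-finger parallel gripper is mounted at the origin on the work surface. World frame = base frame: x ahead of the robot, y to its left, z up, the work surface at z = 0. Lengths are in m, angles in rad, forces in N, time in s.
With the tool pointing down it reaches from about 0.35 to 0.85 m from the base axis. Payload 8.1 kg.
Tool frame: the origin (TCP) lies at the very end of the fingers, on their centre line; the grasp point (between the pads) lies 19 mm behind it; z points along the fingers, y is the line along which they close (so a half turn about z gives the same grasp; the last joint's range is limited). The gripper opens to 85 mm and grips with 20 to 120 N. Pads are 22 mm wide; open, the fingers measure 114 mm over their backs; the gripper's body (76 mm by 85 mm) begins 54 mm behind the grasp point. The pads swing forward as they close: fully open they stand 13 mm farther back than shut.
Start: joints at [1.068, 0.13, 1.488, -0, 1.523, -0.085], TCP at [0.243, 0.548, 0.231] pointing down, gripper open.
Joint ranges: [-2.96, 2.96], [-0.89, 2.26], [0.02, 2.5], [-1.34, 4.48], [0, 2.73], [-2.66, 2.66]. Speed limits (rad/s): [2.39, 2.39, 2.79, 3.14, 3.14, 3.14].

### API

Orientations are given as [roll, pitch, yaw] about the fixed x, y, z axes, in that order (R = Rz(yaw) Ry(pitch) Rx(roll)).
In Python, from plant import ctrl, eyes gives the robot as it stands.
- The arm moves only by the tool drive_tool, never from a script. Its argument "motion" is a list that holds one entry, the list of rows, each a list of 7 numbers: the turn, a rotation vector about the tool's x, y, z in units of 2 rad (1.0 is 2 rad), then the shift along the tool's x, y, z in units of 0.1 m (1.0 is 0.1 m), then the opening, from 0 (shut) to 1 (fully open). A call has 1 to 5 rows; each row is the pose to reach, as a shift and turn from the pose commanded when the call began, along the tool's axes at that moment; what a row does not reach only later rows make up. A row lasts 1/12 s, in which the tool goes at most 41.7 mm and 7.16 degrees, less where a joint would pass 70% of its speed; a pose out of reach is approached as far as the arm can. A call with a number of a shift or a turn outside -1 to 1 is refused whole. A call with a gripper value outside its range is refused whole. The fingers move at their own pace and stop on an object; "force" is the grip in N (left out, the last holds). Time passes only in rows, so rows that repeat a pose let the fingers close. It gives the time, the measured TCP pose, the force, the opening and the grip force at its end, in the units of the state.
- ctrl.get_state(): the state, without advancing time (a new reading comes with each control period).
- eyes.read_camera(name): name is "scene" or "top" or "wrist"; returns a dict with "image" (400x640x3 uint8, red, green, blue), "depth" (400x640 float32, m along the optical axis (not along the pixel's ray), 0 where there is no reading), "vfov" (degrees; the focal length in pixels is half the picture's height over the tangent of half this angle, whatever the lens; pixels are square), "cx", "cy" (the principal point, pixels), "extrinsics" (4x4, takes a point from camera to world coordinates). Camera axes: x right, y down, z forward; pixel columns grow to the right and rows downward; lengths in m; the calibration is good to about 2 mm. A picture is of the moment at which its call begins.
- ctrl.close_job(): hands the job in; it is judged then, once.
The state is a dict: "time": time; "joints": joint angles; "qd": joint speeds; "tau": joint torques, N m; "tool_pos": TCP position; "tcp_rot": TCP orientation; "force": force on the tool from outside, world axes, zero at the start; "wrist_torque": the same for the moment, N m; "opening": finger opening in m; "gripper_force": force on a finger pad.
Only numpy, scipy, OpenCV 4.12 (cv2) and the standard library are available. Lean on these libraries where they do the work, as an engineer would, in place of code of your own. Each camera call takes 0.05 s, during which the arm holds its last target. There are 200 camera calls.

### The job

Set the crinkle slicer flat into the bed of the green bench clamp, between the jaw and the fence, and let go of it. Then swing the red ratchet lever back and forth to close the jaw notch by notch until the main spring has bitten and the slicer is held firmly; stop at the first or second notch of that grip, because more would crush it, and never jam the lever hard against its end buffers. Finally swing the lever back to its parked end, let go, and leave the spatula, the jar and the bowl where they are.

Things in the scene. Friction and masses are not known exactly. Their poses are not given: they have to be found in the camera images.
- clamp: Green and steel bench clamp screwed to the counter, turned by up to 0.2 rad. Origin at counter height; z up, y from jaw to fence. In its frame, mm: base plate x -80..80, y -170..115, 12 thick (bed floor z 12); fixed green fence, face at y 70, top z 50; low end lips, inner faces x -73.5 and 73.5, tops z 19; green jaw housing x -55..55, y -159..-51, top z 46.
- bed (a point): Point on the bed floor at clamp (0, 20, 12) mm, midway between open jaw and fence and between the lips; axes as the clamp's. The slicer's origin goes here, its length along the clamp's x. The open bed is 100 mm (y) by 147 mm (x): 10 mm to spare on each long side of the slicer, 8 mm at each end. The jaw then pushes it up to 10 mm further, to the fence, by itself.
- slicer: Crinkle slicer: orange block with steel deck, 130 mm (x) by 80 mm (y) by 40 mm high, about 0.5 kg, on the counter to the left. Origin: centre of the underside, z up. On top a green upright grip, 60 mm long (x), 20 mm wide (y), 40 to 74 mm above the underside, centred: pinch it across its 20 mm from above.
- jaw: Moving jaw: steel plate with rubber face, 110 mm wide (x), z 15 to 51 mm. Origin: centre of its face, at clamp y -30 at the start; moves towards the fence, 7.9 mm a notch until it meets the slicer; it cannot be opened again. Good grip on the slicer: 30 to 50 N, that is, the first or second notch kept after the main spring's bite. Over 58 N crushes it.
- housing (a point): Centre of the housing's top, clamp (0, -105, 46) mm. Inside are two springs in turn: a soft stage, 7 to 8.5 N, pushes the slicer to the fence and rests on it while hidden slack is taken up (0 to 5 more notches, different each time, jaw and slicer standing still); then the main spring bites: the grip jumps to about 33 N and grows about 6.6 N a notch.
- lever (a joint): Angle of the red ratchet lever about its upright axis, rad. 0: parked end, knob on the fence (+y) side; it grows to 0.65 on the working stroke (counter-clockwise from above, knob towards the clamp's -y). Starts at 0 to 0.45, stays where left (about 0.8 N drag). Parked means below 0.10. Rubber buffers at both ends: over about 25 N at the knob (below -0.036 or above 0.686) jams it: a fault.
- wheel: Steel ratchet wheel, 92 mm wide, 16 saw teeth, lying on the housing under the lever; origin on its axis at counter height. Swinging out, the lever turns it; a pawl on the frame keeps each notch (0.393 rad) when the lever passes about 0.55. Coming back the lever must get below 0.14 to catch the next tooth. One swing out to 0.6 and back to 0.1 is one notch.
- pivot (a point): On the lever's upright axis, clamp (0, -105, 70) mm; axes as the clamp's. At lever angle a the knob's axis is at pivot + 130 mm x (-cos(0.325 - a), sin(0.325 - a)) along the clamp's x and y.
- knob (a point): Centre of the top of the lever's black upright knob, a post 22 mm in diameter, z 70 to 125 mm, on the red bar (20 mm wide, z 62 to 70). Push needed on it, held still at lever 0.3 to 0.5 going out: below 2 N while free or in the soft stage, 3.5 to 6 N once the main spring has bitten, 1 N more each notch. Heavy by 0.45: the notch now being made will hold firmly.
- spatula: Green kitchen spatula, 240 mm long, lying on the counter beyond the slicer. Leave alone. Origin under its middle.
- jar: Jar with a red cap, 60 mm in diameter, 100 mm high, at the right. Leave alone. Origin: centre of its underside.
- bowl: White bowl, 100 mm in diameter, 50 mm high, at the right, further off. Leave alone. Origin: centre of its underside.
Not all that is in view belongs to the job. Leave any blue look-alike of the slicer alone.

How it is judged:
On the way, in this order (a step that is already met when the one before it is completed fails the run):
1. the slicer stands flat in the bed of the clamp and is let go (x of slicer in the frame of bed between -0.012 and 0.012 m and y of slicer in the frame of bed between -0.015 and 0.015 m and z of slicer in the frame of bed between -0.004 and 0.004 m and angle between slicer's own z axis and vertical below 0.05 rad and angle between the x axis of slicer and the x axis of clamp, either way round below 0.15 rad and contact force between the fingers and slicer below 0.5 N), for 0.2 s.
2. the jaw holds the slicer firmly (x of slicer in the frame of bed between -0.012 and 0.012 m and y of slicer in the frame of bed between -0.015 and 0.015 m and z of slicer in the frame of bed between -0.004 and 0.004 m and angle between slicer's own z axis and vertical below 0.05 rad and angle between the x axis of slicer and the x axis of clamp, either way round below 0.06 rad and contact force between jaw and slicer between 30 and 50 N and contact force between the fingers and slicer below 0.5 N), for 0.2 s.
At the end, for the whole second after the job is handed in: The slicer stands flat in the bed (within 12 mm of the bed point along the clamp's x, 15 mm along y, 4 mm in height; upright and in line within about 3 degrees), at rest, the jaw presses on it with 30 to 50 N, and the lever is parked (below 0.10 rad) (x of slicer in the frame of bed between -0.012 and 0.012 m and y of slicer in the frame of bed between -0.015 and 0.015 m and z of slicer in the frame of bed between -0.004 and 0.004 m and angle between slicer's own z axis and vertical below 0.05 rad and angle between the x axis of slicer and the x axis of clamp, either way round below 0.06 rad and contact force between jaw and slicer between 30 and 50 N and value of joint lever below 0.1 rad and linear speed of slicer below 0.02 m/s); the robot touches nothing.
It fails at once if the slicer is crushed: the jaw presses on it with over 58 N (contact force between jaw and slicer above 58 N).
It fails at once if the lever is jammed into an end buffer (angle under -0.036 or over 0.686 rad, about 25 N at the knob) (value of joint lever below -0.036 rad or value of joint lever above 0.686 rad).
It fails at once if the spatula is moved by more than 30 mm (distance of spatula from where it was at the start of the episode above 0.03 m).
It fails at once if the jar is moved by more than 30 mm (distance of jar from where it was at the start of the episode above 0.03 m).
It fails at once if the bowl is moved by more than 30 mm (distance of bowl from where it was at the start of the episode above 0.03 m).
It also fails if it takes over 70 s, if anything falls off the work surface, if the arm or the gripper's body presses on something with over 40 N, if the wrist force passes 120 N, or if a joint passes its speed limit or range.

## Working session

There is one attempt and no reset: what is moved stays moved. The work goes in short steps, Python scripts to look and compute and a tool call to move; the robot and the scene stay as the last step left them, time stands still between calls to the robot, and variables do not carry over. Pictures are saved under pics/ and viewed, at most 10 in all, crops included, and the job is handed in when it is done.

Besides the shell and the picture viewer there is one more tool, called after "Request:" by a JSON object that holds its "api" and its "payload". drive_tool: Moves the arm, as the interface text tells. Shifts and turns lie within -1 to 1; 1 stands for 0.1 m of shift or 2 rad of turn. Its arguments: {"type":"object","properties":{"motion":{"type":"array","items":{"type":"array","items":{"type":"array","items":{"type":"number"}}}},"force":{"type":"number"}},"required":["motion"]}

```bash
mkdir -p pics; ls; cat > h.py <<'E'
import numpy as np,cv2
from plant import ctrl,eyes
from scipy.spatial.transform import Rotation as R
def cam(n):
    c=eyes.read_camera(n); c['f']=200/np.tan(np.radians(c['vfov'])/2); return c
def world(c,u,v,d=None,z=None):
    r=np.stack([(np.asarray(u,float)-c['cx'])/c['f'],(np.asarray(v,float)-c['cy'])/c['f'],np.ones(np.shape(u))],-1)
    E=np.array(c['extrinsics']); w=r@E[:3,:3].T
    s=np.asarray(d) if d is not None else (z-E[2,3])/w[...,2]
    return E[:3,3]+w*s[...,None]
def save(c,n): cv2.imwrite(f'pics/{n}.png',c['image'][...,::-1])
E
python3 - <<'E'
from h import *
a=cam('top');b=cam('scene')
cv2.imwrite('pics/a.png',a['image'][...,::-1]);save(b,'b')
print(a['extrinsics'],a['vfov'],b['extrinsics'],b['vfov']); print(ctrl.get_state())
E
```

```text
pics
[[-0.01364339 -0.9784768   0.20590534  0.2809379 ]
 [-0.99989585  0.01432008  0.00179641  0.01042253]
 [-0.00470633 -0.20585939 -0.97857026  1.33546507]
 [ 0.          0.          0.          1.        ]] 46.64886965529677 [[ 0.39342652  0.77887105 -0.48844186  1.14944836]
 [ 0.91932967 -0.33732391  0.20259697 -0.23210791]
 [-0.0069662  -0.52874612 -0.84875144  1.13685885]
 [ 0.          0.          0.          1.        ]] 44.48833000027832
{'time': 0.1, 'joints': array([ 1.06761001e+00,  1.31068630e-01,  1.48916810e+00, -8.18271900e-06,
        1.52297890e+00, -8.53988439e-02]), 'qd': array([-0.00237452, -0.00131658, -0.00365821, -0.00049155,  0.00120548,
        0.00050363]), 'tau': array([ 2.05156968e-03, -5.70943451e+01, -5.01947844e+01, -7.50628573e-07,
        7.87786092e-03,  4.91083517e-05]), 'tool_pos': array([0.24319121, 0.54797635, 0.23036073]), 'tcp_rot': array([-3.13997489e+00, -1.30289488e-04,  2.72380548e+00]), 'force': array([ 1.00825278, -0.19455691,  1.1095999 ]), 'wrist_torque': array([-0.07675339,  0.01199412,  0.05100244]), 'gripper_force': 0.0, 'opening': 0.08558215073100735}
```

View pics/a.png

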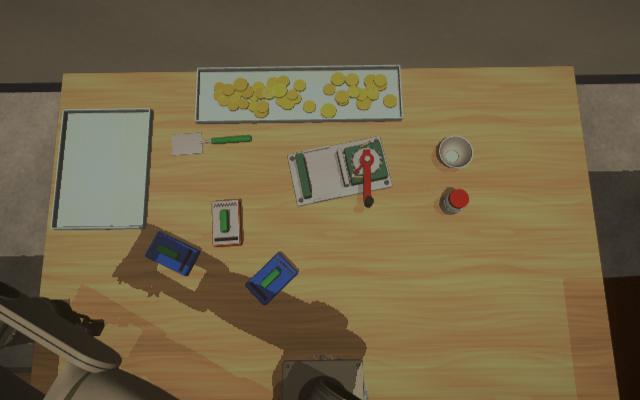

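View pics/b.png

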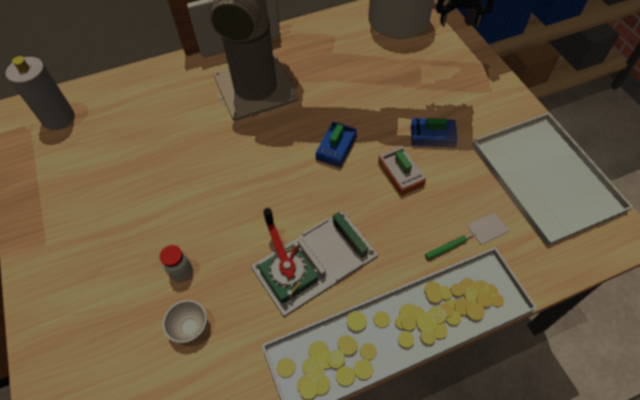

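Top view: the orange slicer is at (227,222) with its green grip, and the clamp is around (340,170) with its fence at (303,175), wheel at (367,160) and knob at (368,201). The blue look-alikes are at (172,254) and (272,278). The scene view agrees: slicer (402,170), clamp (315,262).

```bash
cat > m1.py <<'E'
from h import *
for n,rois in (('top',{'grip':(215,205,238,238,'g'),'body':(205,195,248,250,'h'),'fence':(290,145,318,203,'g'),'hous':(340,135,392,188,'g'),'red':(355,145,380,200,'r'),'knob':(358,190,380,210,'k')}),
               ('scene',{'grip':(388,145,418,178,'g'),'body':(372,140,430,196,'h'),'fence':(325,205,370,260,'g'),'hous':(255,240,325,305,'g'),'red':(262,222,300,285,'r'),'knob':(258,202,278,228,'k')})):
    c=cam(n); im=c['image']; hsv=cv2.cvtColor(im,cv2.COLOR_RGB2HSV); H,S,V=[hsv[...,i].astype(int) for i in range(3)]
    v,u=np.mgrid[:400,:640]; P=world(c,u,v,d=c['depth'])
    print(n)
    for k,(x0,y0,x1,y1,t) in rois.items():
        m={'g':(H>40)&(H<90)&(S>90),'r':((H<6)|(H>174))&(S>150)&(V>90),'k':(V<60)&(P[...,2]>.05),'h':(P[...,2]>.025)}[t]
        b=np.zeros_like(m); b[y0:y1,x0:x1]=1; m=m&b&(c['depth']>0)
        if m.sum()<5: print(k,'none');continue
        p=P[m]; top=p[p[:,2]>np.percentile(p[:,2],90)-.008] if t!='h' else p[(p[:,2]<.05)|(p[:,2]>.0)]
        (cx,cy),(w,h),ang=cv2.minAreaRect((top[:,:2]*1000).astype(np.float32))
        print(k,m.sum(),'z',np.round(np.percentile(p[:,2],[5,50,95])*1000),'med',np.round(np.median(top,0)*1000),'rect',np.round([cx,cy,w,h,ang],1))
E
python3 m1.py
```

```text
top
grip 161 z [63. 73. 77.] med [491. 268.  73.] rect [490.6 268.8  56.3  19.    4.4]
body 1290 z [32. 40. 73.] med [488. 264.  40.] rect [491.4 269.6 130.3  81.6   3.3]
fence none
hous none
red 359 z [65. 69. 74.] med [ 625. -131.   69.] rect [ 617.  -122.6   48.3  145.    82.9]
knob 67 z [ 88. 123. 127.] med [ 530. -130.  125.] rect [ 530.5 -129.6   18.5   16.4   24.3]
scene
grip 154 z [55. 72. 77.] med [493. 264.  73.] rect [491.1 264.   59.1  19.8   6.7]
body 1194 z [29. 40. 74.] med [503. 258.  40.] rect [485.2 306.3 138.8 164.7   3.4]
fence 69 z [46. 50. 53.] med [584.  36.  50.] rect [592.2  35.   49.9  17.6   8.4]
hous 376 z [31. 45. 49.] med [ 697. -172.   46.] rect [ 663.6 -137.8  104.4  102.4   11. ]
red 415 z [67. 70. 73.] med [ 628. -135.   70.] rect [ 618.3 -124.3   49.   143.3   83.5]
knob 120 z [ 73. 110. 126.] med [ 534. -135.  124.] rect [ 532.5 -133.7   16.6   17.5   70.9]
```

```bash
cat >> h.py <<'E'
def move(pos,yaw,st=None):
    "tool-frame turn and shift (units of the tool) to reach pos with tool down at yaw"
    st=st or ctrl.get_state(); A=R.from_euler('xyz',st['tcp_rot']); B=R.from_euler('xyz',[np.pi,0,yaw])
    print('turn',np.round((A.inv()*B).as_rotvec()/2,4),'shift',np.round(A.inv().apply(np.array(pos)-st['tool_pos'])/.1,4))
E
cat > m2.py <<'E'
from h import *
from scipy import ndimage as nd
for n,(x0,y0,x1,y1) in (('top',(280,125,400,212)),('scene',(245,205,385,315))):
    c=cam(n); v,u=np.mgrid[:400,:640]; d=cv2.medianBlur(c['depth'],3); P=world(c,u,v,d=d); Z=P[...,2]
    b=np.zeros(Z.shape,bool); b[y0:y1,x0:x1]=1
    m=b&(Z>.008)&(Z<.056); l,k=nd.label(m); s=nd.sum(m,l,range(1,k+1)); m=l==1+np.argmax(s); p=P[m]
    q=cv2.minAreaRect((p[:,:2]*1000).astype(np.float32)); print(n,m.sum(),np.round(np.r_[q[0],q[1],q[2]],1)); 
    for nm,lo,hi in (('floor',.009,.016),('z46-53',.044,.055)):
        s=p[(p[:,2]>lo)&(p[:,2]<hi)]; q=cv2.minAreaRect((s[:,:2]*1000).astype(np.float32)); print(nm,np.round(np.r_[q[0],q[1],q[2]],1),round(np.median(s[:,2])*1000,1))
E
python3 m2.py; python3 -c "
from h import *
move([.491,.267,.25],np.pi+.065)"
```

```text
top 4502 [646.7 -57.1 161.6 284.6  11.2]
floor [646.7 -57.  161.6 284.3  11.2] 11.8
z46-53 [647.7 -62.6 130.  249.8  11.3] 48.7
scene 5953 [643.9 -60.2 161.8 285.1  11.4]
floor [643.8 -60.3 161.7 285.   11.4] 12.3
z46-53 [646.9 -64.9 129.8 250.6  11.8] 48.8
turn [-3.000e-04 -1.000e-04 -2.414e-01] shift [-3.4047 -1.5657 -0.1901]
```

Request:
{"api": "drive_tool", "payload": {"motion": [[[0,0,0,-0.85,-0.39,0,1],[0,0,0,-0.85,-0.39,0,1],[0,0,0,-0.85,-0.39,0,1]]]}}

```text
time: 0.55
tool_pos: [0.3081, 0.475, 0.2311]
tcp_rot: [-3.14, 0.002, 2.722]
force: [0.3, -0.4, 1.2]
opening: 0.0853
gripper_force: 0.0
```

Request:
{"api": "drive_tool", "payload": {"motion": [[[0,0,0,-0.85,-0.39,0,1],[0,0,0,-0.85,-0.39,0,1],[0,0,0,-0.85,-0.39,0,1]]]}}

```text
time: 0.8
tool_pos: [0.3703, 0.4044, 0.2314]
tcp_rot: [-3.141, 0.002, 2.721]
force: [0.1, 0.2, 0.2]
opening: 0.0855
gripper_force: 0.0
```

Request:
{"api": "drive_tool", "payload": {"motion": [[[0,0,0,-0.85,-0.39,0,1],[0,0,0,-0.85,-0.39,0,1],[0,0,0,-0.85,-0.39,0,1]]]}}

```text
time: 1.05
tool_pos: [0.4321, 0.3342, 0.2314]
tcp_rot: [-3.141, 0.002, 2.721]
force: [-0.3, -0.3, -0.8]
opening: 0.0858
gripper_force: 0.0
```

Request:
{"api": "drive_tool", "payload": {"motion": [[[0,0,-0.241,-0.85,-0.39,0.4,1],[0,0,-0.241,-0.85,-0.39,0.4,1],[0,0,-0.241,-0.85,-0.39,0.4,1],[0,0,-0.241,-0.85,-0.39,0.4,1],[0,0,-0.241,-0.85,-0.39,0.4,1]]]}}

```text
time: 1.47
tool_pos: [0.491, 0.2667, 0.1901]
tcp_rot: [-3.141, -0.002, -3.074]
force: [0.2, -0.3, 0.5]
opening: 0.0851
gripper_force: 0.0
```

```bash
python3 - <<'E'
from h import *
s=ctrl.get_state(); print(s['time'],s['tool_pos'],s['tcp_rot'],s['joints'])
move([.491,.267,.047],np.pi+.066)
c=cam('wrist'); save(c,'w1'); print(c['extrinsics'])
E
```

```text
1.4667 [0.49100737 0.26672539 0.19014435] [-3.14109016e+00 -2.01805369e-03 -3.07429262e+00] [ 4.05737455e-01  4.39162448e-02  1.65518059e+00  1.97604269e-04
  1.44456624e+00 -1.23238449e+00]
turn [-0.0003 -0.001   0.0007] shift [-0.003   0.0035  1.4314]
[[-6.70638594e-02  9.58763514e-01  2.76179222e-01  4.21697308e-01]
 [ 9.97748559e-01  6.45829062e-02  1.80793288e-02  2.60254192e-01]
 [-5.02655914e-04  2.76769890e-01 -9.60936093e-01  3.32718452e-01]
 [ 0.00000000e+00  0.00000000e+00  0.00000000e+00  1.00000000e+00]]
```

View pics/w1.png

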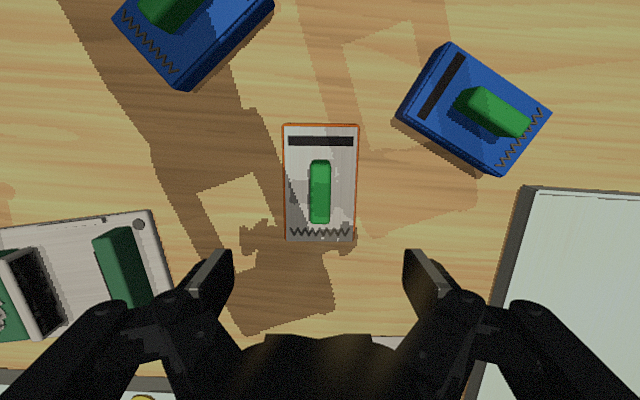

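The wrist view shows the slicer square to the tool: grip at (320,192), body spanning 282-358 by 124-241. I'll check its position from this view, then descend.

```bash
python3 - <<'E'
from h import *
c=cam('wrist'); hsv=cv2.cvtColor(c['image'],cv2.COLOR_RGB2HSV); v,u=np.mgrid[:400,:640]; P=world(c,u,v,d=c['depth']); Z=P[...,2]
b=np.zeros(Z.shape,bool); b[110:250,270:370]=1
for nm,m in (('grip',b&(Z>.066)),('body',b&(Z>.03)&(Z<.045))):
    p=P[m]; q=cv2.minAreaRect((p[:,:2]*1000).astype(np.float32)); print(nm,np.round(np.r_[q[0],q[1],q[2]],1),np.median(p[:,2]))
E
```

```text
grip [469.9 265.1  97.3  19.9   4.1] 0.07351000124272772
body [488.2 266.4 126.9  80.2   3.3] 0.03978769693535961
```

Request:
{"api": "drive_tool", "payload": {"motion": [[[0,0,0,0,0,0.9,1],[0,0,0,0,0,0.9,1],[0,0,0,0,0,0.9,1]]]}}

```text
time: 1.82
tool_pos: [0.4863, 0.2672, 0.0948]
tcp_rot: [-3.139, -0.009, -3.08]
force: [-2.2, -1.3, -1.7]
opening: 0.085
gripper_force: 0.0
```

Request:
{"api": "drive_tool", "payload": {"motion": [[[0,0,0,0,0,0.25,1],[0,0,0,0,0,0.5,1],[0,0,0,0,0,0.53,1],[0,0,0,0,0,0.53,1]]]}}

```text
time: 2.15
tool_pos: [0.4895, 0.2681, 0.0479]
tcp_rot: [-3.141, -0.003, -3.078]
force: [-0.5, -0.4, 0.1]
opening: 0.0855
gripper_force: 0.0
```

Request:
{"api": "drive_tool", "payload": {"motion": [[[0,0,0,0,0,0,0],[0,0,0,0,0,0,0],[0,0,0,0,0,0,0],[0,0,0,0,0,0,0],[0,0,0,0,0,0,0]]], "force": 60}}

```text
time: 2.57
tool_pos: [0.4915, 0.2682, 0.0494]
tcp_rot: [3.141, 0.002, -3.078]
force: [-0.4, -0.7, -0.2]
opening: 0.0257
gripper_force: 0.0
```

Request:
{"api": "drive_tool", "payload": {"motion": [[[0,0,0,0,0,0,0],[0,0,0,0,0,0,0],[0,0,0,0,0,0,0],[0,0,0,0,0,0,0],[0,0,0,0,0,0,0]]]}}

```text
time: 2.98
tool_pos: [0.4914, 0.2683, 0.0492]
tcp_rot: [3.141, 0.001, -3.077]
force: [-2.0, 1.4, 6.6]
opening: 0.0191
gripper_force: 62.7
```

Request:
{"api": "drive_tool", "payload": {"motion": [[[0,0,0,0,0,-0.2,0],[0,0,0,0,0,-0.5,0],[0,0,0,0,0,-0.8,0],[0,0,0,0,0,-1.0,0],[0,0,0,0,0,-1.0,0]]]}}

```text
time: 3.4
tool_pos: [0.4932, 0.2687, 0.1528]
tcp_rot: [3.14, 0.006, -3.078]
force: [1.8, 0.8, -5.4]
opening: 0.0187
gripper_force: 61.3
```

```bash
python3 - <<'E'
from h import *
s=ctrl.get_state(); print(s['tool_pos'],s['tcp_rot'],s['force'],s['opening'],s['gripper_force'])
yaw=.197; o=np.array([.6360,-.0121]); off=R.from_euler('z',yaw-.06).apply([.001,0.0,0])
move([*(o+off[:2]),.15],np.pi+yaw+(s['tcp_rot'][2]%(2*np.pi)-np.pi-.061))
c=cam('wrist'); save(c,'w2')
E
```

```text
[0.49322531 0.26873842 0.15279851] [ 3.13951314  0.00634504 -3.07752471] [ 1.76159968  0.8496089  -5.39366116] 0.01866873092280651 61.29786014556885
turn [ 0.0008  0.0032 -0.068 ] shift [-1.2548 -2.8934  0.0299]
```

View pics/w2.png

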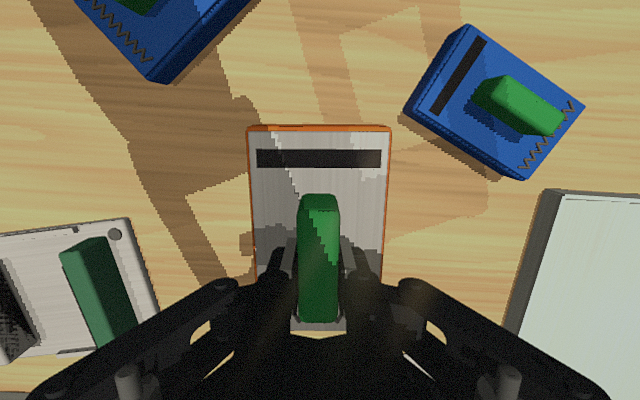

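The slicer is held square in the fingers (deck front edge at row 130, columns 247-391), with the clamp fence at (100,290). Next I carry it over the bed.

Request:
{"api": "drive_tool", "payload": {"motion": [[[0,0,0,-0.1,-0.24,0,0],[0,0,0,-0.25,-0.56,0,0],[0,0,0,-0.41,-0.96,0,0],[0,0,0,-0.41,-0.96,0,0]]]}}

```text
time: 3.78
tool_pos: [0.5387, 0.1681, 0.1448]
tcp_rot: [-3.137, -0.003, -3.081]
force: [-0.0, 0.8, -6.0]
opening: 0.0185
gripper_force: 61.7
```

Request:
{"api": "drive_tool", "payload": {"motion": [[[0,0,0,-0.14,-0.32,0,0],[0,0,0,-0.28,-0.64,0,0],[0,0,0,-0.41,-0.96,0,0],[0,0,0,-0.41,-0.96,0,0]]]}}

```text
time: 4.12
tool_pos: [0.5855, 0.0755, 0.1449]
tcp_rot: [-3.138, -0.003, -3.082]
force: [0.9, 1.3, -5.7]
opening: 0.0186
gripper_force: 62.5
```

Request:
{"api": "drive_tool", "payload": {"motion": [[[0,0,-0.02,-0.14,-0.32,0,0],[0,0,-0.05,-0.3,-0.7,0,0],[0,0,-0.068,-0.43,-0.97,0,0],[0,0,-0.068,-0.43,-0.97,0,0],[0,0,-0.068,-0.43,-0.97,0,0]]]}}

```text
time: 4.53
tool_pos: [0.6328, -0.0142, 0.1445]
tcp_rot: [3.14, -0.005, -2.945]
force: [-1.4, 0.9, -6.4]
opening: 0.0192
gripper_force: 62.9
```

Request:
{"api": "drive_tool", "payload": {"motion": [[[0,0,0,0,0,0,0],[0,0,0,0,0,0,0]]]}}

```text
time: 4.7
tool_pos: [0.6327, -0.0115, 0.1461]
tcp_rot: [3.14, -0.003, -2.941]
force: [-0.7, -0.4, -7.0]
opening: 0.0187
gripper_force: 62.9
```

```bash
cat > m3.py <<'E'
from h import *
s=ctrl.get_state(); print(s['tool_pos'],s['tcp_rot'],s['force'],s['opening'],s['gripper_force'])
move([.637,-.012,.12],np.pi+.197+.003)
c=cam('wrist'); save(c,'w3'); v,u=np.mgrid[:400,:640]; np.save('w3.npy',world(c,u,v,d=c['depth']))
E
python3 m3.py
```

```text
[ 0.63272388 -0.01149058  0.14614455] [ 3.14025829 -0.00319655 -2.9410243 ] [-0.6966458  -0.42892935 -7.02877044] 0.018659537190626633 62.8628933429718
turn [ 0.0007 -0.0016  0.0003] shift [-0.0417 -0.0139  0.2613]
```

View pics/w3.png

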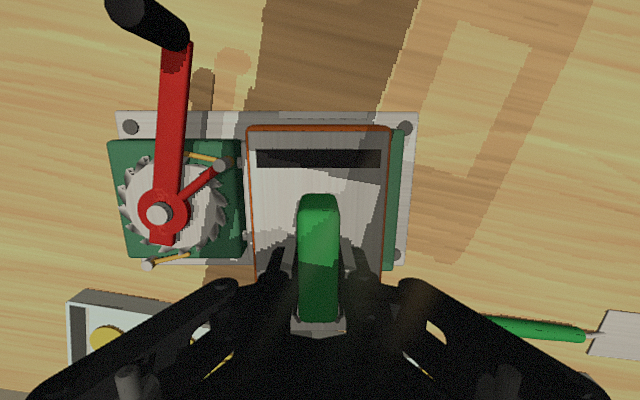

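The slicer hangs over the bed, with the fence to its right (395,200), the housing and lever to the left (knob (128,8), hub (160,212)), and the plate's near edge at row 112. Next is a relative check in the clamp frame.

```bash
python3 - <<'E'
from h import *
P=np.load('w3.npy'); yaw=.197; q=(P-[.6399,-.0317,0])@R.from_euler('z',yaw).as_matrix()*1000
def col(r,c): return np.round(q[r,c],1).tolist()
Z=q[...,2]
# deck: z ~ 137
d=(Z>125)&(Z<142)&(np.mgrid[:400,:640][0]<250)&(np.abs(np.mgrid[:400,:640][1]-320)<90)
p=q[d]; print('deck',d.sum(),np.percentile(p[:,2],[5,50,95]),'xmin',np.percentile(p[:,0],.5))
for r in (160,200,240):
    t=q[r][d[r]]; print('row',r,'y',t[:,1].min(),t[:,1].max(),'x',np.median(t[:,0]))
pl=(Z>8)&(Z<16); pl[:100]=0; pl[300:]=0; p=q[pl]; print('plate xmin',np.percentile(p[:,0],.3),'y',np.percentile(p[:,1],[.2,99.8]),np.median(p[:,2]))
fe=(Z>46)&(Z<53); fe[:,:380]=0; p=q[fe]; print('fence top z',np.median(p[:,2]),np.percentile(p[:,1],[1,99]),np.percentile(p[:,0],1))
h=(Z>43)&(Z<49); h[:,260:]=0; p=q[h]; print('house',np.median(p[:,2]),np.percentile(p[:,:2],[1,99],axis=0))
E
```

```text
deck 14640 [131.53203232 136.7598901  137.92992404] xmin -70.1128787035185
row 160 y -19.71092314794959 59.170083974110746 x -52.32043185736782
row 200 y -20.838894267189144 58.55710960800019 x -30.163266803976295
row 240 y -20.466580927149376 58.4288273464712 x -6.177939250464178
plate xmin -81.15211112138938 y [-244.34301543  113.01864001] 11.741755125470652
fence top z 49.73702608731064 [79.0071686  90.09395565] -65.06129938791817
house 45.69132465024722 [[ -55.39336287 -158.72628027]
 [  51.38073756  -52.72448811]]
```

Request:
{"api": "drive_tool", "payload": {"motion": [[[0,0,0,-0.05,0.01,0.1,0],[0,0,0,-0.05,0.01,0.35,0],[0,0,0,-0.05,0.01,0.6,0],[0,0,0,-0.05,0.01,0.68,0],[0,0,0,-0.05,0.01,0.68,0]]]}}

```text
time: 5.17
tool_pos: [0.6358, -0.0095, 0.0759]
tcp_rot: [3.139, -0.007, -2.941]
force: [-1.1, 0.2, -6.2]
opening: 0.0186
gripper_force: 62.6
```

Request:
{"api": "drive_tool", "payload": {"motion": [[[0,0,0,0,0,0,0],[0,0,0,0,0,0.06,0],[0,0,0,0,0,0.11,0],[0,0,0,0,0,0.15,0],[0,0,0,0,0,0.15,0]]]}}

```text
time: 5.58
tool_pos: [0.6385, -0.0105, 0.0647]
tcp_rot: [3.141, -0.001, -2.941]
force: [-0.4, 0.4, -6.4]
opening: 0.0185
gripper_force: 62.9
```

```bash
sed -i s/w3/w4/g m3.py; python3 m3.py;  python3 - <<'E'
from h import *
P=np.load('w4.npy'); q=(P-[.6399,-.0317,0])@R.from_euler('z',.197).as_matrix()*1000; Z=q[...,2]
r,c=np.mgrid[:400,:640]; d=(Z>44)&(Z<64)&(r<260)&(abs(c-320)<70); p=q[d]; print(np.percentile(p[:,2],[5,50,95]),np.percentile(p[:,0],.5),[(q[k][d[k]][:,1].min(),q[k][d[k]][:,1].max()) for k in (150,200,240)])
E
```

```text
[ 0.63853784 -0.01051205  0.06471174] [ 3.14138979e+00 -6.44382526e-04 -2.94137324e+00] [-0.42572157  0.42463764 -6.35675139] 0.018453610308639498 62.88201570510864
turn [ 0.0001 -0.0003  0.0001] shift [ 0.0184 -0.0114 -0.5529]
[50.19606437 55.24628658 56.40966224] -64.18801553051705 [(np.float64(-16.281358761475094), np.float64(57.505450473541444)), (np.float64(-19.514363842337822), np.float64(58.59031987345588)), (np.float64(-20.493309711994847), np.float64(58.30126476855512))]
```

Request:
{"api": "drive_tool", "payload": {"motion": [[[0,0,0,0,0,0.015,0],[0,0,0,0,0,0.03,0],[0,0,0,0,0,0.035,0],[0,0,0,0,0,0.035,0]]]}}

```text
time: 5.97
tool_pos: [0.6388, -0.0105, 0.0617]
tcp_rot: [3.142, -0.0, -2.941]
force: [-0.2, 0.7, -6.6]
opening: 0.0194
gripper_force: 62.9
```

Request:
{"api": "drive_tool", "payload": {"motion": [[[0,0,0,0,0,0.01,0],[0,0,0,0,0,0.015,0],[0,0,0,0,0,0.015,0]]]}}

```text
time: 6.22
tool_pos: [0.6391, -0.0106, 0.0613]
tcp_rot: [-3.141, 0.0, -2.941]
force: [-4.9, 1.4, 3.0]
opening: 0.0187
gripper_force: 64.1
```

The floor now takes the weight, so I'll let go and rise.

Request:
{"api": "drive_tool", "payload": {"motion": [[[0,0,0,0,0,0,0.7],[0,0,0,0,0,0,0.7],[0,0,0,0,0,0,0.7],[0,0,0,0,0,0,0.7],[0,0,0,0,0,0,0.7]]]}}

```text
time: 6.63
tool_pos: [0.6392, -0.0106, 0.0605]
tcp_rot: [-3.141, 0.001, -2.941]
force: [0.7, 0.2, -0.9]
opening: 0.0597
gripper_force: 0.0
```

Request:
{"api": "drive_tool", "payload": {"motion": [[[0,0,0,0,0,-0.2,0.7],[0,0,0,0,0,-0.5,0.7],[0,0,0,0,0,-0.9,0.7],[0,0,0,0,0,-1,0.7],[0,0,0,0,0,-1,0.7]]]}}

```text
time: 7.05
tool_pos: [0.6423, -0.0108, 0.1665]
tcp_rot: [-3.139, 0.009, -2.941]
force: [0.2, 0.3, -0.5]
opening: 0.0596
gripper_force: 0.0
```

Request:
{"api": "drive_tool", "payload": {"motion": [[[0,0,0,0.2,0,-0.2,0.7],[0,0,0,0.4,0,-0.4,0.7],[0,0,0,0.8,0,-0.4,0.7],[0,0,0,0.8,0,-0.4,0.7],[0,0,0,0.8,0,-0.4,0.7]]]}}

```text
time: 7.47
tool_pos: [0.5582, -0.0265, 0.199]
tcp_rot: [3.141, -0.002, -2.942]
force: [0.9, -0.3, 0.3]
opening: 0.06
gripper_force: 0.0
```

```bash
cat > m4.py <<'E'
from h import *
import sys
s=ctrl.get_state(); print(s['time'],s['tool_pos'],s['tcp_rot'],s['force'],s['opening'],s['joints'])
c=cam('wrist'); save(c,sys.argv[1]); v,u=np.mgrid[:400,:640]; P=world(c,u,v,d=c['depth'])
q=(P-[.6399,-.0317,0])@R.from_euler('z',.197).as_matrix()*1000; Z=q[...,2]; hsv=cv2.cvtColor(c['image'],cv2.COLOR_RGB2HSV)
d=(abs(q[...,0])<90)&(q[...,1]>-35)&(q[...,1]<68)&(Z>47)&(Z<56); 
if d.any():
    p=q[d]; w=cv2.minAreaRect(p[:,:2].astype(np.float32)); print('deck',np.round(np.r_[w[0],w[1],w[2]],1),np.median(p[:,2]))
k=(Z>118)&(Z<130)&(hsv[...,2]<90)&(q[...,0]<-90)&(q[...,0]>-150)&(abs(q[...,1]+100)<60)
if k.any():
    w=cv2.minEnclosingCircle(q[k][:,:2].astype(np.float32)); m=np.array(w[0]); print('knob',m,w[1],np.median(q[k],0),'a',.325-np.arctan2(m[1]+105,-m[0]))
E
python3 m4.py w5
```

```text
7.4667 [ 0.5581817  -0.02654205  0.19897113] [ 3.14095650e+00 -2.03508641e-03 -2.94212470e+00] [ 0.91314619 -0.30231081  0.30549905] 0.06002897732515979 [-1.39216775e-01  3.85204973e-02  1.64444257e+00 -7.66013537e-05
  1.46076042e+00 -1.90947192e+00]
deck [  0.   16.5 103.  127.2  90. ] 51.81696473067309
knob [-128.33441162  -77.75489044] 10.698824882507324 [-128.92770287  -76.56015528  124.46585028] a 0.11580810643181749
```

View pics/w5.png

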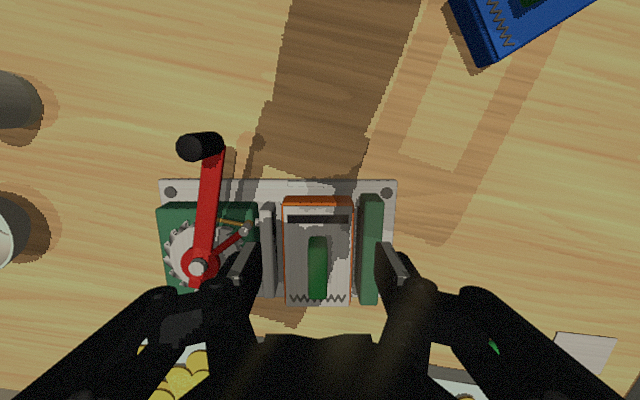

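The slicer sits flat in the bed (deck z 51.8, grip (318,265)) between the jaw (268,250) and the fence (370,245). The knob at (190,146) gives a lever angle of about 0.116. I'll go to the knob and straddle it loosely, so the forces read clean.

```bash
cat >> h.py <<'E'
O=np.array([.6399,-.0317,0]);M=R.from_euler('z',.197)
def cl(x,y,z): return O+M.apply(np.array([x,y,z])/1000)
E
python3 -c "
from h import *
move(cl(-128,-77.2,82),np.pi+.197)"
```

```text
turn [ 0.0001 -0.0001  0.0014] shift [ 0.5081 -0.9783  1.1772]
```

Request:
{"api": "drive_tool", "payload": {"motion": [[[0,0,0,0.2,-0.35,0,0.7],[0,0,0,0.4,-0.7,0,0.7],[0,0,0,0.51,-0.98,0,0.7],[0,0,0,0.51,-0.98,0,0.7],[0,0,0,0.51,-0.98,0,0.7]]]}}

```text
time: 7.93
tool_pos: [0.5309, -0.1342, 0.2002]
tcp_rot: [-3.141, 0.001, -2.944]
force: [-0.4, 0.7, 0.0]
opening: 0.0597
gripper_force: 0.0
```

Request:
{"api": "drive_tool", "payload": {"motion": [[[0,0,0,0,0,0,0.7],[0,0,0,0,0,0,0.7]]]}}

```text
time: 8.1
tool_pos: [0.5308, -0.1318, 0.2001]
tcp_rot: [3.141, 0.0, -2.94]
force: [-0.1, -0.9, 0.3]
opening: 0.0599
gripper_force: 0.0
```

```bash
python3 -c "
from h import *
print(ctrl.get_state()['tool_pos'])
move(cl(-128,-77.2,82),np.pi+.197)"
```

```text
[ 0.53079973 -0.13176437  0.20010577]
turn [0.0002 0.0001 0.0021] shift [ 0.0144 -0.0047  1.1811]
```

Descending, then narrowing to about 27 mm.

Request:
{"api": "drive_tool", "payload": {"motion": [[[0,0,0.002,0.014,-0.005,0.25,0.7],[0,0,0.002,0.014,-0.005,0.55,0.7],[0,0,0.002,0.014,-0.005,0.85,0.7],[0,0,0.002,0.014,-0.005,0.85,0.7]]]}}

```text
time: 8.43
tool_pos: [0.525, -0.1307, 0.1086]
tcp_rot: [3.136, -0.009, -2.944]
force: [-1.0, 0.8, -1.1]
opening: 0.0597
gripper_force: 0.0
```

Request:
{"api": "drive_tool", "payload": {"motion": [[[0,0,0,0,0,0.15,0.7],[0,0,0,0,0,0.3,0.6],[0,0,0,0,0,0.33,0.5],[0,0,0,0,0,0.33,0.4],[0,0,0,0,0,0.33,0.32]]], "force": 30}}

```text
time: 8.85
tool_pos: [0.5295, -0.1332, 0.0837]
tcp_rot: [-3.141, 0.001, -2.945]
force: [-0.8, 0.1, 0.5]
opening: 0.0274
gripper_force: 0.0
```

Request:
{"api": "drive_tool", "payload": {"motion": [[[0,0,0,0,0,0,0.32],[0,0,0,0,0,0,0.32],[0,0,0,0,0,0,0.32]]]}}

```text
time: 9.1
tool_pos: [0.5294, -0.1336, 0.0834]
tcp_rot: [-3.141, 0.001, -2.945]
force: [-0.2, -0.1, -0.1]
opening: 0.0273
gripper_force: 0.0
```

```bash
cat > arc.py <<'E'
from h import *
s=ctrl.get_state(); p=M.inv().apply(s['tool_pos']-O)*1000; print(round(s['time'],2),'clamp xy',p,'yaw',s['tcp_rot'][2]+np.pi-.197,'open',s['opening'],'F clamp',M.inv().apply(s['force']))
print('a_tool',.325-np.arctan2(p[1]+105,-p[0]))
E
python3 arc.py
```

```text
9.1 clamp xy [-128.33077505  -78.31136686   83.39166125] yaw -0.0007497838245011379 open 0.027311761596810147 F clamp [-0.22977751 -0.0142986  -0.09359666]
a_tool 0.11995523202846856
```

Request:
{"api": "drive_tool", "payload": {"motion": [[[0,0,0,0.01,-0.1,0,0.32],[0,0,0,0.02,-0.25,0,0.32],[0,0,0,0.01,-0.45,0,0.32],[0,0,0,0.01,-0.45,0,0.32],[0,0,0,0.01,-0.45,0,0.32]]]}}

```text
time: 9.52
tool_pos: [0.5367, -0.1798, 0.0825]
tcp_rot: [-3.141, 0.0, -2.948]
force: [-1.0, -1.2, 0.3]
opening: 0.0272
gripper_force: 0.5
```

```bash
python3 arc.py
```

```text
9.52 clamp xy [-130.21306651 -125.00443118   82.45186844] yaw -0.0030864006688794965 open 0.027188150122208436 F clamp [-1.17510886 -1.0043557   0.302499  ]
a_tool 0.4774366482099092
```

Request:
{"api": "drive_tool", "payload": {"motion": [[[0,0,0,-0.01,-0.09,0,0.32],[0,0,0,-0.04,-0.19,0,0.32],[0,0,0,-0.04,-0.19,0,0.32],[0,0,0,-0.04,-0.19,0,0.32]]]}}

```text
time: 9.85
tool_pos: [0.5445, -0.1961, 0.0823]
tcp_rot: [-3.141, 0.0, -2.946]
force: [-1.4, 0.2, 1.0]
opening: 0.0272
gripper_force: 0.0
```

```bash
python3 arc.py
```

```text
9.85 clamp xy [-125.7543249  -142.58955617   82.32945457] yaw -0.001303046029629884 open 0.027227174910183144 F clamp [-1.33719848  0.50132066  1.0215446 ]
a_tool 0.6154589103195536
```

Request:
{"api": "drive_tool", "payload": {"motion": [[[0,0,0,0.03,0.18,0,0.32],[0,0,0,0.05,0.38,0,0.32],[0,0,0,0.04,0.58,0,0.32],[0,0,0,0.01,0.725,0,0.32],[0,0,0,0.01,0.725,0,0.32]]]}}

```text
time: 10.27
tool_pos: [0.5287, -0.122, 0.0822]
tcp_rot: [3.14, -0.0, -2.943]
force: [0.8, -0.3, -0.0]
opening: 0.0272
gripper_force: 0.0
```

Request:
{"api": "drive_tool", "payload": {"motion": [[[0,0,0,0,0,0,0.32]]]}}

```text
time: 10.35
tool_pos: [0.5291, -0.124, 0.0824]
tcp_rot: [-3.141, 0.0, -2.943]
force: [0.1, 1.1, 0.0]
opening: 0.0277
gripper_force: 0.9
```

```bash
python3 arc.py; python3 m4.py w6
```

```text
10.35 clamp xy [-126.70658079  -68.80006779   82.42017323] yaw 0.0011418822725009492 open 0.027708570431601957 F clamp [0.26912123 1.08224061 0.0163318 ]
a_tool 0.04671455496243654
10.35 [ 0.52911027 -0.12396941  0.08242017] [-3.14136943e+00  1.92563795e-04 -2.94345077e+00] [0.05209088 1.11398273 0.0163318 ] 0.027708570431601957 [-3.24435568e-01  1.01945928e-01  1.79976775e+00 -1.02911702e-04
  1.23960070e+00 -2.09334031e+00]
deck [-46.2  30.7  33.   80.5  33.9] 51.98385962228735
knob [-135.45239258  -77.64115906] 37.67066955566406 [-131.33461288  -69.00692536  124.54461521] a 0.12570013856759027
```

View pics/w6.png

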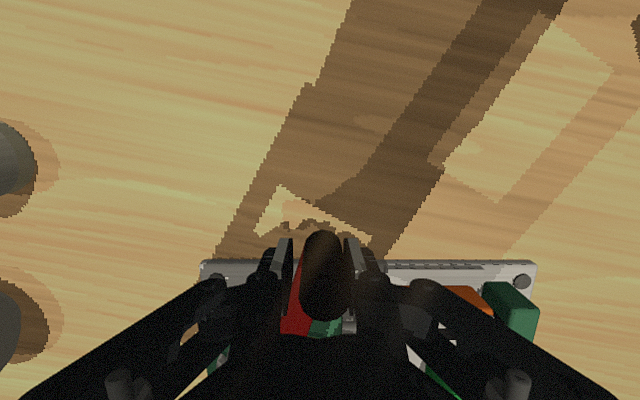

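The wrist view shows the black knob (325,275) between the fingers. Second cycle.

Request:
{"api": "drive_tool", "payload": {"motion": [[[0,0,0,0.02,-0.14,0,0.32],[0,0,0,0.04,-0.3,0,0.32],[0,0,0,0.03,-0.45,0,0.32],[0,0,0,0.03,-0.535,0,0.32],[0,0,0,0.03,-0.535,0,0.32]]]}}

```text
time: 10.82
tool_pos: [0.537, -0.1804, 0.0824]
tcp_rot: [-3.14, 0.001, -2.948]
force: [-0.2, 0.3, 0.0]
opening: 0.0274
gripper_force: 0.0
```

Request:
{"api": "drive_tool", "payload": {"motion": [[[0,0,0,0,0,0,0.32],[0,0,0,0,0,0,0.32]]]}}

```text
time: 10.98
tool_pos: [0.5366, -0.1778, 0.0823]
tcp_rot: [3.142, 0.0, -2.946]
force: [0.0, 0.3, 0.6]
opening: 0.0274
gripper_force: 0.0
```

Request:
{"api": "drive_tool", "payload": {"motion": [[[0,0,0,-0.01,-0.09,0,0.32],[0,0,0,-0.04,-0.19,0,0.32],[0,0,0,-0.04,-0.19,0,0.32],[0,0,0,-0.04,-0.19,0,0.32]]]}}

```text
time: 11.32
tool_pos: [0.5447, -0.1963, 0.0825]
tcp_rot: [-3.141, 0.001, -2.946]
force: [-0.4, -0.8, -0.9]
opening: 0.0274
gripper_force: 0.0
```

Request:
{"api": "drive_tool", "payload": {"motion": [[[0,0,0,0.03,0.18,0,0.32],[0,0,0,0.05,0.38,0,0.32],[0,0,0,0.04,0.58,0,0.32],[0,0,0,0.01,0.7,0,0.32],[0,0,0,0.01,0.725,0,0.32]]]}}

```text
time: 11.73
tool_pos: [0.5292, -0.1228, 0.0824]
tcp_rot: [3.141, 0.0, -2.944]
force: [0.1, -0.1, 0.3]
opening: 0.0275
gripper_force: 0.0
```

```bash
cat > jaw.py <<'E'
from h import *
s=ctrl.get_state(); p=M.inv().apply(s['tool_pos']-O)*1000; print(round(s['time'],2),'a_tool',.325-np.arctan2(p[1]+105,-p[0]))
c=cam('scene'); v,u=np.mgrid[:400,:640]; q=M.inv().apply((world(c,u,v,d=c['depth'])-O).reshape(-1,3))*1000; im=c['image'].reshape(-1,3).astype(int)
k=(q[:,0]>25)&(q[:,0]<52)&(q[:,2]>46)&(q[:,2]<58)&(q[:,1]>-50)&(q[:,1]<72)
h,e=np.histogram(q[k,1],bins=np.arange(-50,72,3)); print(dict(zip(e[:-1].astype(int).tolist(),h.tolist())))
g=(abs(q[:,0])<28)&(q[:,2]>80)&(q[:,2]<90)&(q[:,1]>-20)&(q[:,1]<60); print('grip',np.median(q[g],0))
E
python3 jaw.py
```

```text
11.73 a_tool 0.037923237033029966
{-50: 0, -47: 0, -44: 0, -41: 0, -38: 0, -35: 6, -32: 18, -29: 12, -26: 11, -23: 14, -20: 7, -17: 12, -14: 13, -11: 12, -8: 12, -5: 13, -2: 12, 1: 7, 4: 12, 7: 15, 10: 11, 13: 10, 16: 11, 19: 10, 22: 10, 25: 9, 28: 12, 31: 13, 34: 12, 37: 13, 40: 10, 43: 13, 46: 12, 49: 11, 52: 9, 55: 11, 58: 3, 61: 0, 64: 6, 67: 10}
grip [ 0.20262792 19.66764663 85.06574884]
```

Request:
{"api": "drive_tool", "payload": {"motion": [[[0,0,0,0.02,-0.14,0,0.32],[0,0,0,0.04,-0.3,0,0.32],[0,0,0,0.03,-0.45,0,0.32],[0,0,0,0.03,-0.535,0,0.32],[0,0,0,0.03,-0.535,0,0.32]]]}}

```text
time: 12.2
tool_pos: [0.5371, -0.1807, 0.0825]
tcp_rot: [-3.14, 0.001, -2.948]
force: [-0.3, -1.1, 0.4]
opening: 0.027
gripper_force: 0.0
```

Request:
{"api": "drive_tool", "payload": {"motion": [[[0,0,0,0,0,0,0.32],[0,0,0,0,0,0,0.32]]]}}

```text
time: 12.37
tool_pos: [0.5366, -0.178, 0.0823]
tcp_rot: [3.142, 0.0, -2.946]
force: [-0.2, -0.1, -0.4]
opening: 0.0272
gripper_force: 0.0
```

Request:
{"api": "drive_tool", "payload": {"motion": [[[0,0,0,-0.01,-0.09,0,0.32],[0,0,0,-0.04,-0.19,0,0.32],[0,0,0,-0.04,-0.19,0,0.32],[0,0,0,-0.04,-0.19,0,0.32]]]}}

```text
time: 12.7
tool_pos: [0.5446, -0.1963, 0.0825]
tcp_rot: [-3.141, 0.001, -2.946]
force: [-0.7, -0.0, -0.7]
opening: 0.0277
gripper_force: 0.0
```

```bash
cat > jaw2.py <<'E'
from h import *
import sys
c=cam('scene'); v,u=np.mgrid[:400,:640]; q=(M.inv().apply((world(c,u,v,d=c['depth'])-O).reshape(-1,3))*1000).reshape(400,640,3)
g=(abs(q[...,0])<28)&(q[...,2]>80)&(q[...,2]<90)&(q[...,1]>-20)&(q[...,1]<60); print('grip',np.median(q[g],0))
k=(q[...,2]>118)&(q[...,2]<130)&(q[...,0]<-100)&(q[...,0]>-145)&(c['image'].max(2)<60); print('knob-ish',np.median(q[k],0) if k.any() else None)
cv2.imwrite(f'pics/{sys.argv[1]}.png',cv2.resize(c['image'][195:320,240:390,::-1],None,fx=5,fy=4.6,interpolation=cv2.INTER_CUBIC))
E
python3 jaw2.py s1; python3 arc.py
```

```text
grip [ 1.32452286 27.21778572 85.40065998]
knob-ish [-120.57896537 -141.07612236  124.71945972]
12.75 clamp xy [-125.76032624 -142.38507148   82.39118519] yaw -0.0011960541933681568 open 0.02745866188389191 F clamp [-0.64940404 -0.4927926  -0.24601236]
a_tool 0.6139525159746682
```

View pics/s1.png

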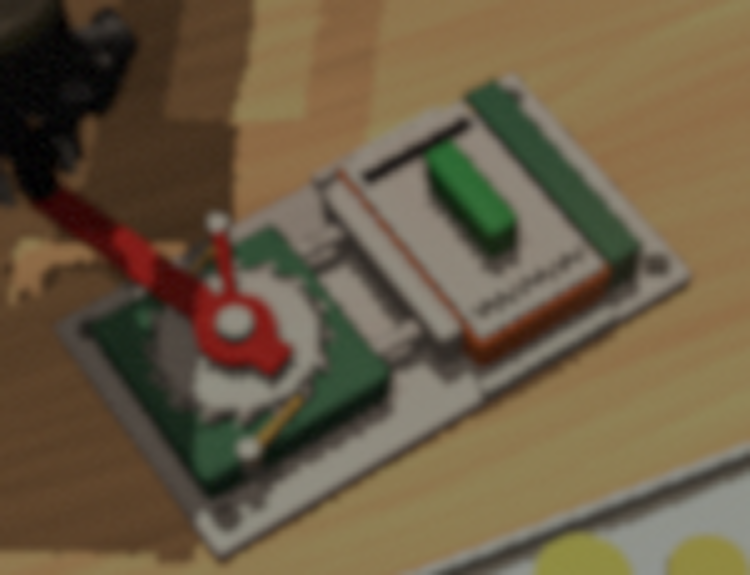

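The scene crop shows the slicer pushed most of the way to the fence, with the jaw on its orange edge (400,260) and the lever out. Return, then the next cycle up to the force check.

Request:
{"api": "drive_tool", "payload": {"motion": [[[0,0,0,0.03,0.18,0,0.32],[0,0,0,0.05,0.38,0,0.32],[0,0,0,0.04,0.58,0,0.32],[0,0,0,0.01,0.7,0,0.32],[0,0,0,0.01,0.725,0,0.32]]]}}

```text
time: 13.17
tool_pos: [0.5292, -0.1228, 0.0824]
tcp_rot: [3.141, 0.0, -2.944]
force: [-0.3, -0.2, 0.0]
opening: 0.027
gripper_force: 0.0
```

Request:
{"api": "drive_tool", "payload": {"motion": [[[0,0,0,0.02,-0.14,0,0.32],[0,0,0,0.04,-0.3,0,0.32],[0,0,0,0.03,-0.45,0,0.32],[0,0,0,0.03,-0.535,0,0.32],[0,0,0,0.03,-0.535,0,0.32]]]}}

```text
time: 13.58
tool_pos: [0.5371, -0.1805, 0.0824]
tcp_rot: [-3.14, 0.001, -2.948]
force: [1.0, 0.1, -0.5]
opening: 0.0273
gripper_force: 0.0
```

Request:
{"api": "drive_tool", "payload": {"motion": [[[0,0,0,0,0,0,0.32],[0,0,0,0,0,0,0.32]]]}}

```text
time: 13.75
tool_pos: [0.5367, -0.1781, 0.0823]
tcp_rot: [-3.141, 0.0, -2.946]
force: [-0.3, 0.4, -0.1]
opening: 0.027
gripper_force: 0.0
```

Request:
{"api": "drive_tool", "payload": {"motion": [[[0,0,0,0,0,0,0.32]]]}}

```text
time: 13.83
tool_pos: [0.5366, -0.1776, 0.0823]
tcp_rot: [-3.141, 0.0, -2.945]
force: [-0.0, 0.0, 1.0]
opening: 0.0275
gripper_force: 0.0
```

```bash
python3 jaw2.py s2; python3 arc.py
```

```text
grip [ 1.11168063 27.95431701 85.42117161]
knob-ish [-123.66347671 -122.71244741  124.64485242]
13.88 clamp xy [-129.80267573 -122.69757635   82.39259779] yaw -0.0004556659178102662 open 0.027757878387599744 F clamp [-0.03128706 -0.41553953 -0.48244368]
a_tool 0.46050662332695136
```

Request:
{"api": "drive_tool", "payload": {"motion": [[[0,0,0,-0.01,-0.06,0,0.32],[0,0,0,-0.03,-0.13,0,0.32],[0,0,0,-0.04,-0.19,0,0.32],[0,0,0,-0.04,-0.19,0,0.32],[0,0,0,-0.04,-0.19,0,0.32]]]}}

```text
time: 14.3
tool_pos: [0.5445, -0.1963, 0.0824]
tcp_rot: [-3.141, 0.0, -2.946]
force: [0.2, 0.0, -0.7]
opening: 0.0271
gripper_force: 0.0
```

Request:
{"api": "drive_tool", "payload": {"motion": [[[0,0,0,0.03,0.18,0,0.32],[0,0,0,0.05,0.38,0,0.32],[0,0,0,0.04,0.58,0,0.32],[0,0,0,0.01,0.7,0,0.32],[0,0,0,0.01,0.725,0,0.32]]]}}

```text
time: 14.72
tool_pos: [0.5293, -0.123, 0.0825]
tcp_rot: [3.141, 0.001, -2.944]
force: [-0.2, 0.7, -0.9]
opening: 0.0276
gripper_force: 0.0
```

Request:
{"api": "drive_tool", "payload": {"motion": [[[0,0,0,0.02,-0.14,0,0.32],[0,0,0,0.04,-0.28,0,0.32],[0,0,0,0.04,-0.4,0,0.32],[0,0,0,0.03,-0.48,0,0.32],[0,0,0,0.03,-0.51,0,0.32]]]}}

```text
time: 15.13
tool_pos: [0.5362, -0.1776, 0.0822]
tcp_rot: [-3.141, -0.0, -2.948]
force: [-1.7, 1.6, 1.1]
opening: 0.0273
gripper_force: 1.3
```

Request:
{"api": "drive_tool", "payload": {"motion": [[[0,0,0,0,-0.015,0,0.32],[0,0,0,0,-0.025,0,0.32],[0,0,0,0,-0.025,0,0.32]]]}}

```text
time: 15.38
tool_pos: [0.5366, -0.178, 0.0822]
tcp_rot: [-3.141, 0.0, -2.946]
force: [-0.7, -0.4, -1.2]
opening: 0.0271
gripper_force: 0.2
```

Request:
{"api": "drive_tool", "payload": {"motion": [[[0,0,0,0,0,0,0.32]]]}}

```text
time: 15.47
tool_pos: [0.5368, -0.1778, 0.0824]
tcp_rot: [-3.141, 0.001, -2.945]
force: [-1.5, 0.6, 0.9]
opening: 0.0272
gripper_force: 0.1
```

```bash
python3 jaw2.py s3; python3 arc.py
```

```text
grip [ 1.77335266 26.98102862 85.27861069]
knob-ish [-124.00092445 -119.93766775  124.71099925]
15.52 clamp xy [-129.61023507 -122.99264977   82.49001991] yaw -0.00047649318582093647 open 0.02717709407836162 F clamp [-1.2836759  -0.79361389  0.14141078]
a_tool 0.46293962578854103
```

Request:
{"api": "drive_tool", "payload": {"motion": [[[0,0,0,-0.01,-0.06,0,0.32],[0,0,0,-0.03,-0.13,0,0.32],[0,0,0,-0.04,-0.19,0,0.32],[0,0,0,-0.04,-0.19,0,0.32],[0,0,0,-0.04,-0.19,0,0.32]]]}}

```text
time: 15.93
tool_pos: [0.5446, -0.1964, 0.0824]
tcp_rot: [-3.141, 0.001, -2.946]
force: [0.3, 0.2, 0.8]
opening: 0.0275
gripper_force: 0.0
```

Request:
{"api": "drive_tool", "payload": {"motion": [[[0,0,0,0.03,0.18,0,0.32],[0,0,0,0.05,0.38,0,0.32],[0,0,0,0.04,0.58,0,0.32],[0,0,0,0.01,0.7,0,0.32],[0,0,0,0.01,0.725,0,0.32]]]}}

```text
time: 16.35
tool_pos: [0.5293, -0.1231, 0.0825]
tcp_rot: [3.142, 0.001, -2.944]
force: [-0.6, -1.3, -0.3]
opening: 0.0274
gripper_force: 0.0
```

Request:
{"api": "drive_tool", "payload": {"motion": [[[0,0,0,0.02,-0.14,0,0.32],[0,0,0,0.04,-0.28,0,0.32],[0,0,0,0.04,-0.4,0,0.32],[0,0,0,0.03,-0.48,0,0.32],[0,0,0,0.03,-0.51,0,0.32]]]}}

```text
time: 16.77
tool_pos: [0.5354, -0.1774, 0.0819]
tcp_rot: [3.14, -0.002, -2.947]
force: [-4.4, 6.3, 3.9]
opening: 0.0274
gripper_force: 3.4
```

Request:
{"api": "drive_tool", "payload": {"motion": [[[0,0,0,0,-0.015,0,0.32],[0,0,0,0,-0.025,0,0.32],[0,0,0,0,-0.025,0,0.32]]]}}

```text
time: 17.02
tool_pos: [0.5359, -0.1792, 0.0819]
tcp_rot: [3.14, -0.002, -2.947]
force: [-3.3, 4.0, 2.3]
opening: 0.0278
gripper_force: 2.5
```

Request:
{"api": "drive_tool", "payload": {"motion": [[[0,0,0,0,0,0,0.32]]]}}

```text
time: 17.1
tool_pos: [0.5359, -0.1791, 0.0819]
tcp_rot: [3.14, -0.001, -2.947]
force: [-3.9, 4.3, 2.3]
opening: 0.0272
gripper_force: 2.5
```

```bash
python3 jaw2.py s4; python3 arc.py
```

```text
grip [ 2.06271772 26.76504979 85.58086403]
knob-ish [-124.57102085 -122.7723991   125.08237096]
17.15 clamp xy [-130.9086591  -124.23187782   81.83197947] yaw -0.0023439394355983523 open 0.027444872372503887 F clamp [-3.32641422  4.19840784  1.96367508]
a_tool 0.47086722983074314
```

Heavy (about 4.2 N at the knob): the main spring has bitten. I'll finish this notch and check before going back.

Request:
{"api": "drive_tool", "payload": {"motion": [[[0,0,0,-0.01,-0.06,0,0.32],[0,0,0,-0.03,-0.13,0,0.32],[0,0,0,-0.04,-0.19,0,0.32],[0,0,0,-0.04,-0.19,0,0.32],[0,0,0,-0.04,-0.19,0,0.32]]]}}

```text
time: 17.57
tool_pos: [0.5434, -0.1972, 0.0815]
tcp_rot: [3.14, -0.002, -2.947]
force: [-2.7, 3.7, 0.2]
opening: 0.0275
gripper_force: 2.1
```

```bash
python3 jaw2.py s5; python3 arc.py
```

```text
grip [ 1.07728656 27.05291846 85.41269483]
knob-ish [-120.61726947 -141.52292887  124.813003  ]
17.62 clamp xy [-127.01670047 -143.27191685   81.54442502] yaw -0.002513620476180145 open 0.027202136454085923 F clamp [-2.34716103  4.40385177  0.18469061]
a_tool 0.6176619114742665
```

Request:
{"api": "drive_tool", "payload": {"motion": [[[0,0,0,0.02,0.1,0,0.32],[0,0,0,0.04,0.2,0,0.32],[0,0,0,0.05,0.38,0,0.32],[0,0,0,0.05,0.38,0,0.32]]]}}

```text
time: 17.95
tool_pos: [0.5312, -0.1576, 0.0822]
tcp_rot: [3.141, 0.0, -2.945]
force: [-0.5, -0.0, 0.2]
opening: 0.0274
gripper_force: 0.0
```

Request:
{"api": "drive_tool", "payload": {"motion": [[[0,0,0,-0.01,0.15,0,0.32],[0,0,0,-0.03,0.28,0,0.32],[0,0,0,-0.04,0.34,0,0.32],[0,0,0,-0.04,0.37,0,0.32],[0,0,0,-0.04,0.37,0,0.32]]]}}

```text
time: 18.37
tool_pos: [0.5288, -0.1214, 0.0825]
tcp_rot: [-3.141, 0.0, -2.944]
force: [0.0, 0.1, -0.4]
opening: 0.0273
gripper_force: 0.0
```

```bash
python3 jaw2.py s6; python3 arc.py
```

```text
grip [ 0.98918203 27.50765061 85.7847676 ]
knob-ish [-118.95564316  -65.9712312   124.88796006]
18.42 clamp xy [-126.67685236  -66.65757352   82.41076405] yaw 0.00012278961139650102 open 0.027004741310646754 F clamp [-0.40874561  0.25285356 -0.39479978]
a_tool 0.031087197998298344
```

The return stroke was free, so the pawl kept the notch. Releasing and rising.

Request:
{"api": "drive_tool", "payload": {"motion": [[[0,0,0,0,0,0,0.6],[0,0,0,0,0,0,0.6],[0,0,0,0,0,0,0.6],[0,0,0,0,0,0,0.6]]]}}

```text
time: 18.75
tool_pos: [0.5285, -0.1225, 0.0822]
tcp_rot: [3.142, -0.0, -2.946]
force: [0.1, 0.6, 0.7]
opening: 0.0511
gripper_force: 0.0
```

Request:
{"api": "drive_tool", "payload": {"motion": [[[0,0,0,0,0,-0.2,0.6],[0,0,0,0,0,-0.5,0.6],[0,0,0,0,0,-0.8,0.6],[0,0,0,0,0,-1,0.6],[0,0,0,0,0,-1,0.6]]]}}

```text
time: 19.17
tool_pos: [0.5314, -0.1234, 0.1883]
tcp_rot: [-3.137, 0.008, -2.946]
force: [1.2, 0.5, 0.1]
opening: 0.051
gripper_force: 0.0
```

Request:
{"api": "drive_tool", "payload": {"motion": [[[0,0,0,0.3,0.3,-0.2,0.6],[0,0,0,0.6,0.6,-0.3,0.6],[0,0,0,0.8,0.9,-0.3,0.6],[0,0,0,0.8,0.9,-0.3,0.6],[0,0,0,0.8,0.9,-0.3,0.6]]]}}

```text
time: 19.58
tool_pos: [0.4314, -0.0486, 0.2121]
tcp_rot: [-3.141, 0.001, -2.944]
force: [0.9, 0.0, 0.3]
opening: 0.0512
gripper_force: 0.0
```

```bash
python3 m4.py w7
```

```text
19.5833 [ 0.43142296 -0.04855906  0.21207775] [-3.14137371e+00  7.05360179e-04 -2.94392001e+00] [0.89784596 0.03218591 0.3046747 ] 0.05119106414332984 [-2.30370502e-01 -3.26903599e-01  1.95060030e+00  9.37307147e-05
  1.51716335e+00 -1.99884438e+00]
deck [-36.7  21.1  93.7  54.4  89.9] 51.7980749742341
knob [-133.65795898  -73.95037842] 5.930267333984375 [-134.54683063  -75.46178573  124.10531517] a 0.09674203886607799
```

View pics/w7.png

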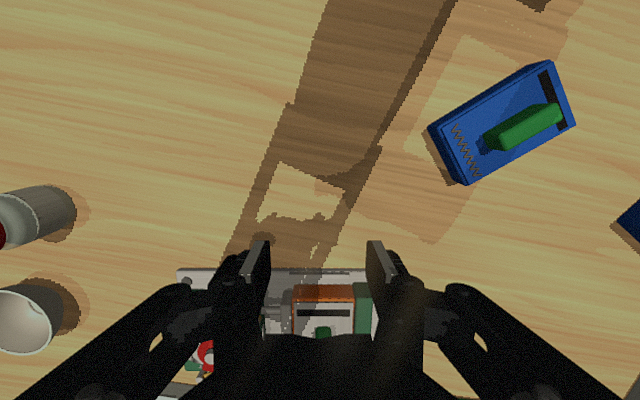

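The wrist view has the knob hidden behind the left finger; the slicer is against the fence at (325,310). I'll measure the lever from the top and scene cameras.

```bash
python3 - <<'E'
from h import *
for n in('top','scene'):
    c=cam(n); v,u=np.mgrid[:400,:640]; q=(M.inv().apply((world(c,u,v,d=c['depth'])-O).reshape(-1,3))*1000).reshape(400,640,3); x,y,z=q[...,0],q[...,1],q[...,2]
    k=(abs(z-124)<5)&(abs(x+128)<22)&(y>-150)&(y<-45); p=q[k]
    if len(p): (m,r)=cv2.minEnclosingCircle(p[:,:2].astype(np.float32)); print(n,len(p),m,r,'a',.325-np.arctan2(m[1]+105,-m[0]))
    hsv=cv2.cvtColor(c['image'],cv2.COLOR_RGB2HSV).astype(int); H=hsv[...,0]
    b=((H<6)|(H>174))&(hsv[...,1]>140)&(abs(z-70)<6)&(x<-30)&(x>-115)&(y>-150)&(y<-45); p=q[b]
    if len(p)>9: s=np.polyfit(p[:,0],p[:,1],1); print('bar',len(p),s,'a',.325+np.arctan(s[0]), 'a via pivot',.325-np.median(np.arctan2(p[:,1]+105,-p[:,0])))
E
```

```text
bar 36 [ -0.10952622 -97.24904047] a 0.21590861023219507 a via pivot 0.025834094318723355
scene 60 (-125.9532470703125, -70.63656616210938) 11.231410026550293 a 0.058655223972062465
bar 223 [  -0.26062448 -104.64438684] a 0.07004709487548749 a via pivot 0.07039431277647856
```

```bash
python3 -c "
from h import *
print(ctrl.close_job())"
```

```text
the job is handed in; nothing more can be done
None
```

I've handed the job in: the slicer is flat in the bed and clamped at the first notch after the main spring bit (about 33 N from the task's figures, since I couldn't read the jaw force directly), the lever is parked at about 0.06 rad, and nothing else was touched.

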